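# Load the culture-ware lift and pump it up to the ledge

### The job

Switch the transfer isolator off, then load the lift's deck with all the flasks and bottles on the bench: flasks lying flat in the front bay, bottles standing upright in the rear bay. When everything is in, take the pump handle and pump it in full strokes until the deck is fully up, held by its ratchet with its rim level with the roller ledge, and then switch the isolator back on. Leave the tube rack, the tip box and the beaker where they are.

Things in the scene. Friction and masses are not known exactly. Their poses are not given: they have to be found in the camera images.
- flask1: white plastic culture flask lying flat: box-shaped body 58 long x 40 wide x 24 high (from x = -44 to +14 mm), then a 10 mm neck and a grey round cap 22 mm across out to x = +44 mm, 88 mm in all; x points to the cap, z up; 50 to 100 g; origin at the centre of its underside; may be absent
- flask2: white plastic culture flask lying flat: box-shaped body 58 long x 40 wide x 24 high (from x = -44 to +14 mm), then a 10 mm neck and a grey round cap 22 mm across out to x = +44 mm, 88 mm in all; x points to the cap, z up; 50 to 100 g; origin at the centre of its underside; may be absent
- flask3: white plastic culture flask lying flat: box-shaped body 58 long x 40 wide x 24 high (from x = -44 to +14 mm), then a 10 mm neck and a grey round cap 22 mm across out to x = +44 mm, 88 mm in all; x points to the cap, z up; 50 to 100 g; origin at the centre of its underside; may be absent
- bottle1: square white plastic bottle standing upright: body 40 x 40 mm and 42 mm high, shoulder, grey round cap 28 mm across from 49 to 62 mm height; origin at the centre of its underside, z up along the bottle; 70 to 140 g; may be absent
- bottle2: square white plastic bottle standing upright: body 40 x 40 mm and 42 mm high, shoulder, grey round cap 28 mm across from 49 to 62 mm height; origin at the centre of its underside, z up along the bottle; 70 to 140 g; may be absent
- bottle3: square white plastic bottle standing upright: body 40 x 40 mm and 42 mm high, shoulder, grey round cap 28 mm across from 49 to 62 mm height; origin at the centre of its underside, z up along the bottle; 70 to 140 g; may be absent
- flask_bay (a point): centre of the floor of the front bay (the one nearer the robot) of the lift's deck, an aluminium tray 250 x 250 mm divided across its middle into two bays. Each bay is 117 mm along x and 240 mm along y inside; walls and divider are 5 mm thick and rise 22 mm above the floor. x points from the front to the rear of the lift, y to its left, z up; the point rises with the deck
- bottle_bay (a point): centre of the floor of the rear bay (the one farther from the robot), the same size and axes, 122 mm behind flask_bay
- deck (a joint): height of the deck above its lowest position, m. A pin rack and pawl let it rise but not sink: one full stroke of the handle lifts it one tooth, 12 mm, so it rests at about 0, 11, 23, 35, 47 and, fully up, 59 mm, where its rim is level with the roller ledge behind it; it starts on one of the lowest three. It cannot go above 66 mm: there the handle will not go down any further
- handle (a joint): angle of the pump handle, rad: -0.2 fully raised (stop), 0 level, +0.2 fully lowered (stop). Lowering it lifts the deck (about 4 to 10 N at the grip), raising it again lets the pawl catch the next tooth; a stroke must go to within about 0.05 rad of both stops to gain its tooth. It is held by friction and stays where it is left
- handle_grip (a point): point on the axis of the pump handle's black rubber grip, 150 mm from the pivot, at the right (-y) side of the lift. The grip is a round bar 24 mm in diameter and 100 mm long that reaches from the lift toward the robot (from 90 to 190 mm from the pivot); this point's x points along it, to the pivot, and its y along the pivot
- handle_pivot (a point): point on the handle's fixed pivot axis in line with the grip, 110 mm above the bench; the pivot axis is parallel to the lift's y, and x points along the lift from front to rear. At handle angle a the grip point lies 0.15 cos(a) m in front (-x) of it and 0.15 sin(a) m below it. Beside it, 70 mm to the right of the deck and level with its rear bay, stand the rack and its post, up to 165 mm high (the rack to 200 mm once raised); the roller ledge behind the deck is 117 mm high
- isolator: fixed grey switch box with a black flip handle: box 110 (x) x 75 (y) x 40 mm; origin at the centre of its underside, x points away from the robot (roughly), z up. The flip handle turns on an axis along y, 50 mm above the bench, between two black cheeks 61 mm high
- toggle (a joint): angle of the isolator's flip handle, rad: +0.6 = ON (leaning away from the robot, to the box's +x), -0.6 = OFF (leaning toward the robot, -x). Top-heavy: past upright it falls to the other stop; about 1 N at its tip moves it
- toggle_tip (a point): centre of the flip handle's head (20 x 34 x 24 mm high), 62 mm from its turning axis
- tube_rack: bystander: steel tube rack 100 x 200 x 63 mm, loose; origin at the centre of its underside
- tip_box: bystander: pipette-tip box 119 x 84 x 70 mm, loose; origin at the centre of its underside
- beaker: bystander: glass beaker 70 mm across and 65 mm high, loose; origin at the centre of its underside
Not all that is in view belongs to the job. What is shaped like the flask2 but green or yellow is not meant.

How it is judged (in metres and radians):
On the way, in this order (a step that is already met when the one before it is completed fails the run):
1. the isolator is switched off (value of joint toggle below -0.45 rad), for 0.2 s.
2. every flask lies flat in the front bay and every bottle stands upright in the rear bay (x of flask1 in the frame of flask_bay between -0.052 and 0.052 m and y of flask1 in the frame of flask_bay between -0.116 and 0.116 m and z of flask1 in the frame of flask_bay between -0.008 and 0.008 m and angle between each of flask1, flask2, flask3, bottle1, bottle2, bottle3's own z axis and vertical below 0.15 rad and x of flask2 in the frame of flask_bay between -0.052 and 0.052 m and y of flask2 in the frame of flask_bay between -0.116 and 0.116 m and z of flask2 in the frame of flask_bay between -0.008 and 0.008 m and x of flask3 in the frame of flask_bay between -0.052 and 0.052 m and y of flask3 in the frame of flask_bay between -0.116 and 0.116 m and z of flask3 in the frame of flask_bay between -0.008 and 0.008 m and x of bottle1 in the frame of bottle_bay between -0.052 and 0.052 m and y of bottle1 in the frame of bottle_bay between -0.116 and 0.116 m and z of bottle1 in the frame of bottle_bay between -0.008 and 0.008 m and x of bottle2 in the frame of bottle_bay between -0.052 and 0.052 m and y of bottle2 in the frame of bottle_bay between -0.116 and 0.116 m and z of bottle2 in the frame of bottle_bay between -0.008 and 0.008 m and x of bottle3 in the frame of bottle_bay between -0.052 and 0.052 m and y of bottle3 in the frame of bottle_bay between -0.116 and 0.116 m and z of bottle3 in the frame of bottle_bay between -0.008 and 0.008 m), for 0.3 s.
3. the deck has been pumped fully up (value of joint deck above 0.055 m), for 0.3 s.
4. the isolator is switched back on (value of joint toggle above 0.45 rad), for 0.2 s.
At the end, for the whole second after the job is handed in: Flasks flat in the front bay, bottles upright in the rear bay (tilt under 0.15 rad; origin within 52 mm in x, 116 mm in y, 8 mm in z of the bay site), all at rest; deck above 55 mm, at rest; isolator on (above 0.45 rad) (all of step 2 and value of joint deck above 0.055 m and value of joint toggle above 0.45 rad and velocity of joint deck below 0.01 m/s and linear speed of each of flask1, flask2, flask3, bottle1, bottle2, bottle3 below 0.02 m/s); the robot touches nothing.
It fails at once if a bystander (tube rack, tip box or beaker) is shifted by more than 30 mm (distance of any of tube_rack, tip_box, beaker from where it was at the start of the episode above 0.03 m).
Of flask1, flask2, flask3 only 2 to 3 are there at a start; the rules pass over those that are not, and their reading is None.
Of bottle1, bottle2, bottle3 only 1 to 3 are there at a start; the rules pass over those that are not, and their reading is None.
At some moment in a run one of flask1, flask2, flask3, bottle1, bottle2, bottle3 may be knocked a few centimetres aside while the robot is not near it.
Once in a run the grip may slacken for a moment while it holds something.
It also fails if it takes over 210 s, if anything falls off the work surface, if the arm or the gripper's body presses on something with over 40 N, if the wrist force passes 120 N, or if a joint passes its speed limit or range.

### The arm

A 7-joint arm with a two-finger parallel gripper is mounted at the origin on the work surface. World frame = base frame: x ahead of the robot, y to its left, z up, the work surface at z = 0. Lengths are in m, angles in degrees, forces in N, time in s.
With the tool pointing down it reaches from about 0.4 to 0.85 m from the base axis. Payload 4.5 kg.
Tool frame: the origin (TCP) lies on the centre line of the jaws, within the pads' length; the fingertips stand 14 mm ahead of it and the grasp point (between the pads) lies 5 mm behind it; z points along the fingers, y is the line along which they close (so a half turn about z gives the same grasp; the last joint's range is limited). The gripper opens to 88 mm and grips with 3 to 60 N. Pads are 18 mm wide; open, the fingers measure 123 mm over their backs; the gripper's body (75 mm by 187 mm) begins 45 mm behind the grasp point.
Start: joints at [-68.595, 39.483, -11.15, 89.685, 9.013, 51.709, -12.324], TCP at [0.208, 0.589, 0.253] pointing down, gripper open.
Joint ranges: [-172.22, 172.22], [-26.19, 119.32], [-84.43, 86.54], [7.71, 146.69], [-57.33, 237.33], [2.42, 119.75], [-152.13, 152.13]. Speed limits (degrees/s): [147.25, 147.25, 180, 180, 180, 180, 180].

### API

Orientations are given as a 3x3 rotation matrix whose columns are the frame's x, y, z axes.
In Python, from station import * gives the robot as it stands. The module is installed in compiled form; this text tells all that it offers.
- The arm moves only by the tool drive_tool, never from a script. Its argument "increments" is a list that holds one entry, the list of rows, each a list of 4 numbers: the shift along the tool's x, y, z in mm, then the turn about the tool's z in degrees. In form: [[[dx, dy, dz, spin], ...]]. A call has 1 to 8 rows; each row is the pose to reach, as a shift and turn from the pose commanded when the call began, along the tool's axes at that moment; what a row does not reach only later rows make up. A row lasts 1/12 s, in which the tool goes at most 41.7 mm and 7.16 degrees, less where a joint would pass 70% of its speed; a pose out of reach is approached as far as the arm can. A call with a gripper value outside its range is refused whole. "gripper" is the gripper command: -1 is fully open, 1 is shut, values between are in proportion, set as the call begins (left out, the last holds). The fingers move at their own pace and stop on an object; "newtons" is the grip in N (left out, the last holds). Time passes only in rows, so rows that repeat a pose let the fingers close. It gives the time, the measured TCP pose, the force, the opening and the grip force at its end, in the units of the state.
- get_obs(): the state, without advancing time (a new reading comes with each control period).
- camera(name): name is "scene" or "side" or "wrist"; returns a dict with "image" (480x640x3 uint8, red, green, blue), "fx", "fy", "cx", "cy" (pixels), "R" (3x3) and "t" (3): a world point X has camera coordinates R X + t; the wrist camera has in their place "mount" (4x4, takes a point from camera to tool coordinates, whose origin is the TCP and whose axes are the flange's). Camera axes: x right, y down, z forward; pixel columns grow to the right and rows downward; lengths in m; the calibration is good to about 2 mm. A picture is of the moment at which its call begins: read the wrist's pose just before it. There is no depth.
- sign_off(): hands the job in; it is judged then, once.
The state is a dict: "time": time; "joint_positions": joint angles; "joint_velocities": joint speeds; "joint_efforts": joint torques, N m; "position": TCP position; "eef_rot": TCP orientation; "force": force on the tool from outside, world axes, zero at the start; "torque": the same for the moment, N m; "grip_width": opening from 0.0 (shut) to 1.0 (fully open); "gripper_force": force on a finger pad.
Only numpy, scipy, OpenCV 4.12 (cv2) and the standard library are available. Lean on these libraries where they do the work, as an engineer would, in place of code of your own. Each camera call takes 0.05 s, during which the arm holds its last target. There are 200 camera calls.

## Working session

There is one attempt and no reset: what is moved stays moved. The work goes in short steps, Python scripts to look and compute and a tool call to move; the robot and the scene stay as the last step left them, time stands still between calls to the robot, and variables do not carry over. Pictures are saved under pics/ and viewed, at most 14 in all, crops included, and the job is handed in when it is done.

Besides the shell and the picture viewer there is one more tool, called after "Call:" by a JSON object that holds its "api" and its "payload". drive_tool: Moves the arm, as the interface text tells. Its arguments: {"type":"object","properties":{"increments":{"type":"array","items":{"type":"array","items":{"type":"array","items":{"type":"number"}}}},"gripper":{"type":"number"},"newtons":{"type":"number"}},"required":["increments"]}

```bash
mkdir -p pics; python3 - <<'E'
from station import *
import cv2,numpy as np
for n in ("scene","side"):
    c=camera(n); cv2.imwrite(f"pics/{n}0.png",c["image"][:,:,::-1])
    print(n,c["fx"],c["fy"],c["cx"],c["cy"],np.round(c["R"],4).tolist(),np.round(c["t"],4).tolist(), (-np.array(c["R"]).T@np.array(c["t"])).round(3))
c=camera("wrist");print(np.round(c["mount"],4).tolist(),c["fx"]); cv2.imwrite("pics/wrist0.png",c["image"][:,:,::-1])
o=get_obs();print(o)
E
```

```text
scene 526.6976754794241 526.6976754794241 317.61455068540215 241.2103570419967 [[-0.4194, 0.9077, -0.0148], [0.6482, 0.288, -0.7049], [-0.6355, -0.3053, -0.7092]] [0.1771, -0.2478, 1.6006] [1.252 0.399 0.963]
side 608.983786642675 608.983786642675 324.6341024432279 230.87436336941553 [[0.963, -0.2693, -0.0069], [-0.1781, -0.6173, -0.7663], [0.2021, 0.7392, -0.6424]] [-0.4672, 0.1843, 1.2988] [ 0.22  -0.972  0.972]
[[0.0006, -0.9647, -0.2633, 0.0661], [1.0, 0.0004, 0.0008, 0.0023], [-0.0007, -0.2633, 0.9647, -0.1322], [0.0, 0.0, 0.0, 1.0]] 339.8454892573216
{'time': 0.15, 'joint_positions': array([-68.59320931,  39.52126509, -11.14561389,  89.72990799,
         9.01034365,  51.71020708, -12.32484952]), 'joint_velocities': array([-0.06634815, -0.10663481, -0.07082796, -0.24482674,  0.08347346,
        0.02103945,  0.00389574]), 'joint_efforts': array([-1.31043143e-03, -5.27867746e+01, -1.26911759e+00, -1.53587312e+01,
       -5.26252447e-02,  3.92209680e-03,  1.11426496e-04]), 'position': array([0.20819389, 0.58881874, 0.25210977]), 'eef_rot': array([[-9.42824648e-01,  3.33288956e-01, -3.93841035e-04],
       [ 3.33289180e-01,  9.42823702e-01, -1.33776417e-03],
       [-7.45393613e-05, -1.39253999e-03, -9.99999028e-01]]), 'force': array([ 1.05350285, -0.12094128,  0.21783073]), 'torque': array([-0.08325428,  0.05116882,  0.04118135]), 'gripper_force': 0.0, 'grip_width': 0.9983980838972124}
```

View pics/scene0.png

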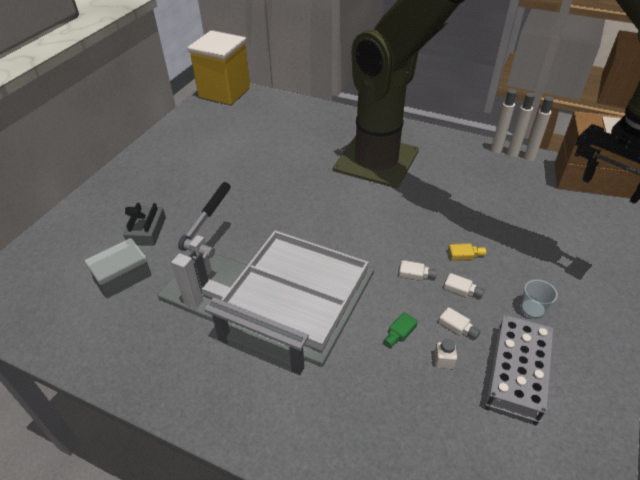

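View pics/side0.png

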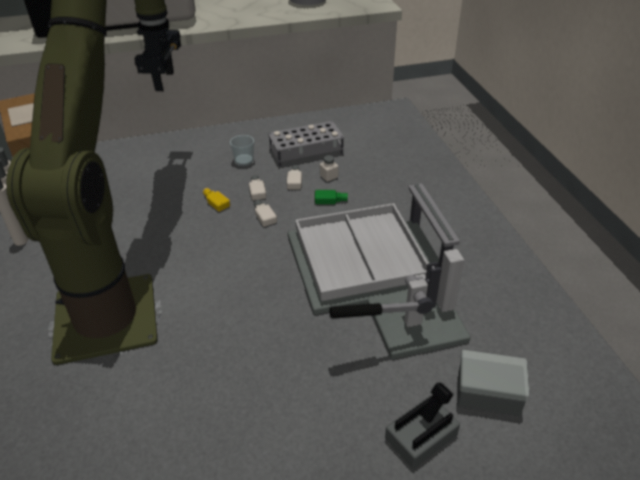

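Scene view: white flasks at (412,270), (460,285) and (457,322), one bottle at (446,354), yellow (465,251) and green (402,330) decoys, beaker (538,298), tube rack (520,365), tip box (117,262), isolator (145,222), lift deck around (295,285) and handle grip (217,198). The three white flasks with grey caps and the white bottle fit the description. I'll enlarge to confirm this.

```bash
cat > h.py <<'E'
from station import *
import cv2,numpy as np
def ray(c,u,v):
    R=np.array(c["R"]);t=np.array(c["t"])
    d=R.T@np.array([(u-c["cx"])/c["fx"],(v-c["cy"])/c["fy"],1.]);return -R.T@t,d
def plane(c,u,v,z):
    o,d=ray(c,u,v);return o+d*(z-o[2])/d[2]
def tri(c1,p1,c2,p2):
    o1,d1=ray(c1,*p1);o2,d2=ray(c2,*p2)
    s=np.linalg.lstsq(np.c_[d1,-d2],o2-o1,rcond=None)[0]
    a=o1+s[0]*d1;b=o2+s[1]*d2
    return (a+b)/2,np.linalg.norm(a-b)
def proj(c,X):
    p=np.array(c["R"])@np.array(X)+np.array(c["t"]);return c["fx"]*p[0]/p[2]+c["cx"],c["fy"]*p[1]/p[2]+c["cy"]
def wcam(o=None):
    o=o or get_obs();c=camera("wrist");T=np.eye(4);T[:3,:3]=o["eef_rot"];T[:3,3]=o["position"]
    W=np.linalg.inv(T@np.array(c["mount"]));c["R"]=W[:3,:3];c["t"]=W[:3,3];return c
def save(n,im): cv2.imwrite(f"pics/{n}.png",np.ascontiguousarray(im[:,:,::-1]))
E
python3 - <<'E'
from h import *
a=cv2.imread("pics/scene0.png");b=cv2.imread("pics/side0.png")
cv2.imwrite("pics/c1.png",cv2.resize(a[230:380,380:580],(800,600),interpolation=cv2.INTER_CUBIC))
x=cv2.resize(a[170:380,80:380],(800,560),interpolation=cv2.INTER_CUBIC)
cv2.imwrite("pics/c2.png",x)
cv2.imwrite("pics/c3.png",cv2.resize(b[180:470,280:540],(538,600),interpolation=cv2.INTER_CUBIC))
cs=camera("scene")
hsv=cv2.cvtColor(a,cv2.COLOR_BGR2HSV)
m=((hsv[...,1]<45)&(hsv[...,2]>170)).astype(np.uint8)
m[:, :385]=0; m[:230]=0;m[380:]=0;m[:,488:]=0
for k in cv2.findContours(m,0,1)[0]:
    if cv2.contourArea(k)>40:
        r=cv2.minAreaRect(k);print(r,cv2.contourArea(k))
        w=np.array([plane(cs,*p,.024)[:2] for p in k[:,0].astype(float)],np.float32)
        print("  world",cv2.minAreaRect(w))
E
```

```text
((447.1308288574219, 355.0461730957031), (8.062257766723633, 17.86100196838379), 82.87498474121094) 88.0
  world ((0.6006293892860413, 0.37711960077285767), (0.019125759601593018, 0.03697574883699417), 26.50372314453125)
((456.3529357910156, 319.41180419921875), (30.8697452545166, 13.719886779785156), 30.963754653930664) 351.5
  world ((0.505969762802124, 0.37287670373916626), (0.06543780863285065, 0.03736177831888199), 74.24832916259766)
((460.6752014160156, 283.0182800292969), (28.962722778320312, 12.217312812805176), 19.98310661315918) 292.5
  world ((0.39969417452812195, 0.35512012243270874), (0.06483323872089386, 0.0381847508251667), 86.825439453125)
((414.06756591796875, 268.0946044921875), (27.454631805419922, 12.001126289367676), 9.462322235107422) 270.5
  world ((0.3990631699562073, 0.24297669529914856), (0.03901578485965729, 0.06460726261138916), 10.90919017791748)
```

View pics/c1.png

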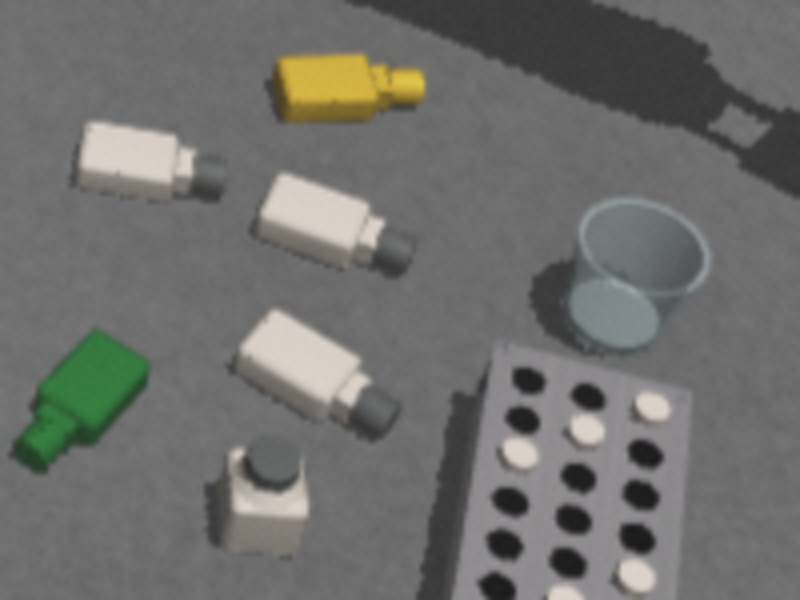

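View pics/c2.png

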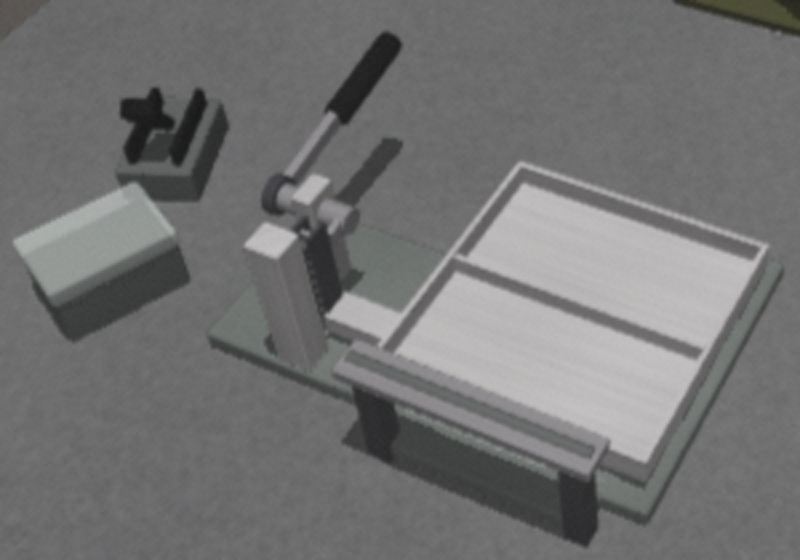

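View pics/c3.png

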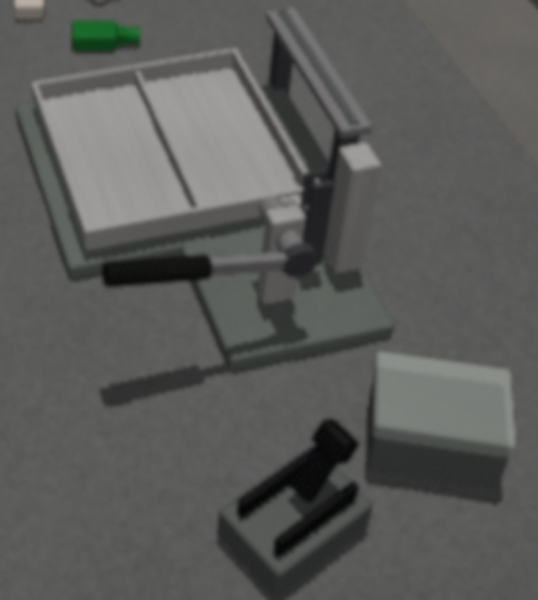

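```bash
python3 - <<'E'
from h import *
s=camera("scene");d=camera("side")
A=lambda x,y:(80+x/2.6667,170+y/2.6667)
B=lambda x,y:(280+x/2.069,180+y/2.069)
P={"rimFR":((520,163),(87,238)),"rimFL":((768,245),(35,85)),"rimRL":((650,468),(237,51)),
"divL":((702,352),(137,72)),"divR":((458,260),(193,207)),"gripend":((392,40),(105,270)),"gripin":((340,112),(208,266)),
"tip":((147,110),(335,441)),"cheekA_near":((155,92),(240,510)),"cheekA_far":((133,160),(318,455)),"cheekB_near":((200,92),(277,548)),"cheekB_far":((180,162),(355,490)),
"tipboxFL":((135,187),(377,358)),"tipboxBR":((175,235),(510,372)),"postTop":((272,240),(360,160)),"ledge":((350,350),(350,130))}
for k,(a,b) in P.items():
    X,e=tri(s,A(*a),d,B(*b));print(k,X.round(4),round(e,4))
E
```

```text
rimFR [ 0.4472 -0.1074  0.0492] 0.0058
rimFL [0.4538 0.1427 0.053 ] 0.0059
rimRL [0.7033 0.1421 0.0492] 0.0053
divL [0.5788 0.1359 0.0473] 0.0014
divR [ 0.5698 -0.0982  0.0472] 0.0063
gripend [ 0.4307 -0.2399  0.1431] 0.0
gripin [ 0.5235 -0.2433  0.1264] 0.0074
tip [ 0.5683 -0.4311  0.0983] 0.0065
cheekA_near [ 0.4977 -0.4633  0.0638] 0.0362
cheekA_far [ 0.5808 -0.4269  0.057 ] 0.033
cheekB_near [ 0.4922 -0.4652  0.0391] 0.04
cheekB_far [ 0.5774 -0.4284  0.0316] 0.0426
tipboxFL [ 0.6462 -0.3693  0.099 ] 0.014
tipboxBR [ 0.7122 -0.3607  0.0779] 0.1137
postTop [ 0.6983 -0.1837  0.1588] 0.0035
ledge [ 0.7365 -0.0942  0.1119] 0.001
```

```bash
python3 - <<'E'
from h import *
s=camera("scene");d=camera("side")
A=lambda x,y:(80+x/2.6667,170+y/2.6667)
B=lambda x,y:(280+x/2.069,180+y/2.069)
for n,p in dict(cRnear=(155,92),cRfar=(133,160),cLnear=(203,92),cLfar=(178,162)).items(): print("S",n,plane(s,*A(*p),.061).round(4))
for n,p in dict(cRnear=(277,551),cRfar=(355,488),cLnear=(240,512),cLfar=(312,452)).items(): print("D",n,plane(d,*B(*p),.061).round(4))
for p in ((135,187),(175,235),(60,300),(15,243)): print("tipbox S",plane(s,*A(*p),.07).round(4))
for p in ((377,358),(510,372),(512,440),(370,425)): print("tipbox D",plane(d,*B(*p),.07).round(4))
E
```

```text
S cRnear [ 0.5115 -0.4748  0.061 ]
S cRfar [ 0.5976 -0.4322  0.061 ]
S cLnear [ 0.4923 -0.4314  0.061 ]
S cLfar [ 0.5827 -0.3918  0.061 ]
D cRnear [ 0.4995 -0.4924  0.061 ]
D cRfar [ 0.5828 -0.457   0.061 ]
D cLnear [ 0.4837 -0.4519  0.061 ]
D cLfar [ 0.5626 -0.415   0.061 ]
tipbox S [ 0.6318 -0.3993  0.07  ]
tipbox S [ 0.6652 -0.3285  0.07  ]
tipbox S [ 0.7653 -0.3702  0.07  ]
tipbox S [ 0.7301 -0.4508  0.07  ]
tipbox D [ 0.6546 -0.3448  0.07  ]
tipbox D [ 0.7611 -0.3915  0.07  ]
tipbox D [ 0.7261 -0.4557  0.07  ]
tipbox D [ 0.6176 -0.409   0.07  ]
```

Call:
{"api": "drive_tool", "payload": {"increments": [[[-281,-166,0,-44],[-281,-166,0,-44],[-281,-166,0,-44],[-281,-166,0,-44],[-281,-166,0,-44],[-281,-166,0,-44],[-281,-166,0,-44],[-281,-166,0,-44]]], "gripper": 1}}

```text
time: 1.07
position: [0.42, 0.336, 0.2527]
eef_rot: [[-0.91, -0.414, 0.001], [-0.414, 0.91, -0.001], [-0.0, -0.001, -1.0]]
force: [0.1, -0.5, 0.1]
grip_width: 0.415
gripper_force: 0.0
```

Call:
{"api": "drive_tool", "payload": {"increments": [[[47,-319,0,0],[47,-319,0,0],[47,-319,0,0],[47,-319,0,0],[47,-319,0,0],[47,-319,0,0],[47,-319,0,0],[47,-319,0,0]]]}}

```text
time: 1.73
position: [0.5082, 0.025, 0.2527]
eef_rot: [[-0.911, -0.412, 0.0], [-0.412, 0.911, -0.002], [0.001, -0.002, -1.0]]
force: [-0.3, -0.3, -0.4]
grip_width: 0.007
gripper_force: 0.0
```

Call:
{"api": "drive_tool", "payload": {"increments": [[[50,-222,0,0],[50,-222,0,0],[50,-222,0,0],[50,-222,0,0],[50,-222,0,0],[50,-222,0,0],[50,-222,0,0],[50,-222,0,0]]]}}

```text
time: 2.4
position: [0.5541, -0.1946, 0.2524]
eef_rot: [[-0.911, -0.412, -0.0], [-0.412, 0.911, 0.0], [0.0, 0.0, -1.0]]
force: [-0.5, 0.2, 0.2]
grip_width: 0.006
gripper_force: 0.0
```

Call:
{"api": "drive_tool", "payload": {"increments": [[[50,-222,0,0],[50,-222,0,0],[50,-222,0,0],[50,-222,0,0],[50,-222,0,0],[50,-222,0,0],[50,-222,0,0],[50,-222,0,0]]]}}

```text
time: 3.07
position: [0.6016, -0.4145, 0.2521]
eef_rot: [[-0.909, -0.416, 0.0], [-0.416, 0.909, 0.002], [-0.001, 0.002, -1.0]]
force: [-0.9, 0.6, 0.6]
grip_width: 0.003
gripper_force: 0.0
```

Call:
{"api": "drive_tool", "payload": {"increments": [[[0,0,40,0],[0,0,80,0],[0,0,120,0],[0,0,143,0],[0,0,143,0]]]}}

```text
time: 3.48
position: [0.5982, -0.4101, 0.1038]
eef_rot: [[-0.907, -0.42, -0.01], [-0.42, 0.907, 0.008], [0.006, 0.011, -1.0]]
force: [-0.3, 0.3, -1.0]
grip_width: 0.001
gripper_force: 0.0
```

Call:
{"api": "drive_tool", "payload": {"increments": [[[12,0,0,0],[24,0,0,0],[36,0,0,0],[47,0,0,0],[58,0,0,0],[68,0,0,0],[78,0,0,0],[78,0,0,0]]]}}

```text
time: 4.15
position: [0.5287, -0.4495, 0.1101]
eef_rot: [[-0.911, -0.413, 0.001], [-0.413, 0.911, 0.0], [-0.001, -0.0, -1.0]]
force: [0.5, -0.3, 0.5]
grip_width: 0.003
gripper_force: 0.1
```

Call:
{"api": "drive_tool", "payload": {"increments": [[[0,0,-40,0],[0,0,-80,0],[0,0,-120,0],[0,0,-140,0]]]}}

```text
time: 4.48
position: [0.5319, -0.4491, 0.255]
eef_rot: [[-0.91, -0.415, 0.006], [-0.415, 0.91, -0.003], [-0.004, -0.006, -1.0]]
force: [1.9, -1.0, 0.6]
grip_width: 0.005
gripper_force: 0.0
```

```bash
python3 - <<'E'
from h import *
s=camera("scene");d=camera("side")
save("t1",np.hstack([cv2.resize(s["image"][180:280,80:180],(400,400)),cv2.resize(d["image"][370:470,370:470],(400,400))]))
E
```

```text
(no output)
```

View pics/t1.png

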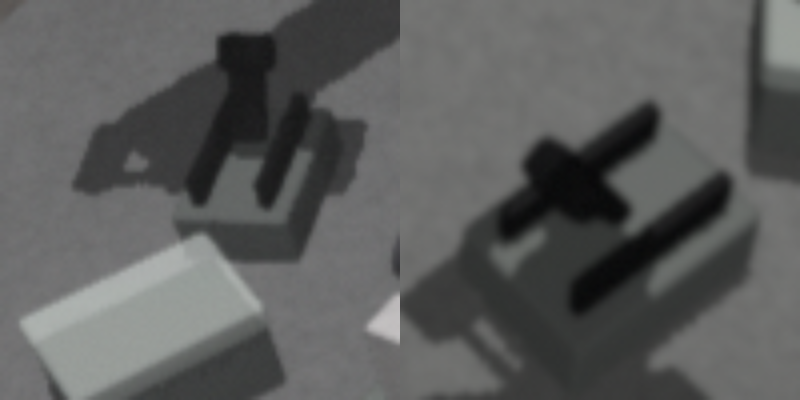

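Head is now on the robot side at (247,50) left and (575,180) right, so the isolator is OFF. Moving to survey the deck and then the flasks with the wrist camera.

Call:
{"api": "drive_tool", "payload": {"increments": [[[-95,208,0,24.5],[-95,208,0,24.5],[-95,208,0,24.5],[-95,208,0,24.5],[-95,208,0,24.5],[-95,208,0,24.5],[-95,208,0,24.5],[-95,208,0,24.5]]], "gripper": -0.4}}

```text
time: 5.25
position: [0.5297, -0.2184, 0.2489]
eef_rot: [[-1.0, -0.004, -0.002], [-0.004, 1.0, 0.0], [0.002, 0.0, -1.0]]
force: [0.4, -0.9, -0.1]
grip_width: 0.588
gripper_force: 0.0
```

Call:
{"api": "drive_tool", "payload": {"increments": [[[20,230,0,0],[20,230,0,0],[20,230,0,0],[20,230,0,0],[20,230,0,0],[20,230,0,0],[20,230,0,0],[20,230,0,0]]]}}

```text
time: 5.92
position: [0.5102, 0.0096, 0.2492]
eef_rot: [[-1.0, -0.001, -0.001], [-0.001, 1.0, -0.001], [0.001, -0.001, -1.0]]
force: [0.3, -0.9, 0.6]
grip_width: 0.7
gripper_force: 0.0
```

```bash
python3 - <<'E'
from h import *
c=wcam();save("wdeck",c["image"]);np.savez("wdeck.npz",**{k:c[k] for k in("R","t","fx","fy","cx","cy")})
print(get_obs()["position"])
E
```

```text
[0.51024856 0.00805444 0.2490856 ]
```

Call:
{"api": "drive_tool", "payload": {"increments": [[[60,310,0,0],[60,310,0,0],[60,310,0,0],[60,310,0,0],[60,310,0,0],[60,310,0,0],[60,310,0,0],[60,310,0,0]]]}}

```text
time: 6.63
position: [0.4501, 0.323, 0.2495]
eef_rot: [[-1.0, -0.0, 0.0], [-0.0, 1.0, 0.002], [-0.0, 0.002, -1.0]]
force: [-0.3, 0.1, 0.1]
grip_width: 0.7
gripper_force: 0.0
```

```bash
python3 - <<'E'
from h import *
c=wcam();save("wfl",c["image"]);np.savez("wfl.npz",**{k:c[k] for k in("R","t","fx","fy","cx","cy")})
print(get_obs()["position"])
E
```

```text
[0.4487696  0.32760033 0.24972589]
```

View pics/wdeck.png

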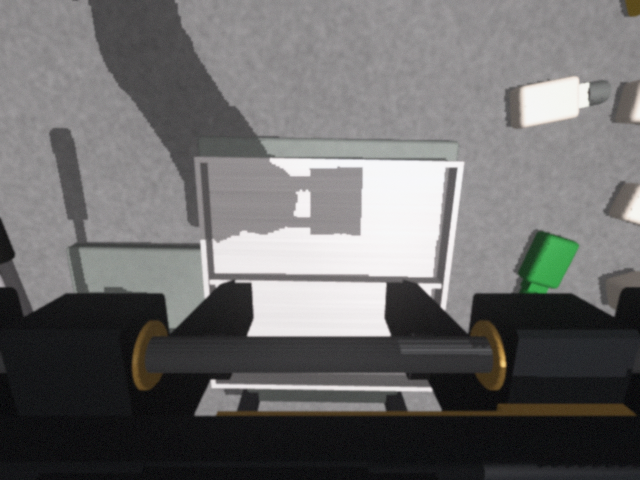

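View pics/wfl.png

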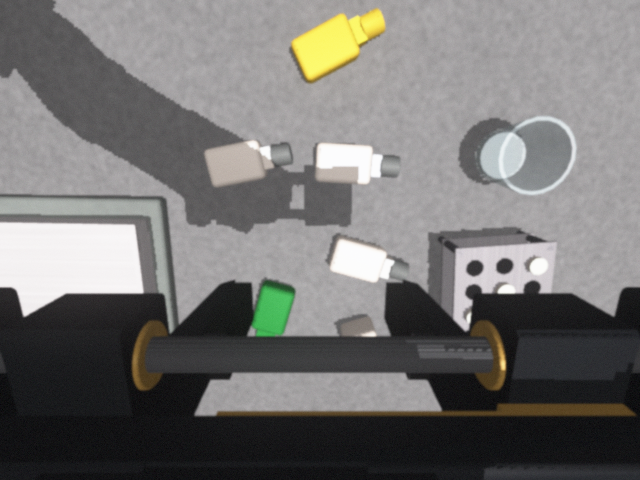

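Deck view: rim outer front corners (195,158) and (463,163), divider at row 281. Flask view: bodies at (235,165), (344,163) and (358,258) with caps at (281,154), (390,166) and (398,270). The bottle is partly hidden at (357,328).

```bash
python3 - <<'E'
from h import *
c=np.load("wdeck.npz")
for z in (.05,.058,.066,.07):
    print(z,[plane(c,*p,z)[:2].round(4).tolist() for p in ((195,158),(463,163),(212,386),(441,389))],np.linalg.norm(plane(c,195,158,z)-plane(c,463,163,z)).round(4))
c=np.load("wfl.npz")
for n,b,cap in (("A",(234,165),(281,154)),("B",(344,163),(390,166)),("C",(358,258),(399,270)),("bottle",(357,328),(357,328))):
    B=plane(c,*b,.024)[:2];C=plane(c,*cap,.013)[:2];d=C-B;L=np.linalg.norm(d);y=np.degrees(np.arctan2(d[1],d[0]))
    print(n,B.round(4),C.round(4),"len",L.round(4),"yaw",y.round(1))
s=camera("scene")
# bottle cap top centre at crop (275,458): px
print(plane(s,380+273/4,230+455/4,.062))
E
```

```text
0.05 [[0.4516, -0.1056], [0.4558, 0.1484], [0.7041, -0.1099], [0.7075, 0.1518]] 0.2541
0.058 [[0.4515, -0.1028], [0.4555, 0.1451], [0.6978, -0.107], [0.7012, 0.1484]] 0.2479
0.066 [[0.4513, -0.1], [0.4553, 0.1418], [0.6916, -0.104], [0.6948, 0.145]] 0.2418
0.07 [[0.4512, -0.0985], [0.4551, 0.1402], [0.6884, -0.1026], [0.6917, 0.1433]] 0.2387
A [0.3992 0.2387] [0.3883 0.286 ] len 0.0486 yaw 102.9
B [0.397  0.3515] [0.4005 0.4011] len 0.0498 yaw 86.1
C [0.4992 0.3691] [0.5172 0.4181] len 0.0522 yaw 69.8
bottle [0.5852 0.3706] [0.5914 0.3721] len 0.0063 yaw 13.0
[0.60195433 0.37374706 0.062     ]
```

Call:
{"api": "drive_tool", "payload": {"increments": [[[50,-89,0,57],[50,-89,0,57],[50,-89,0,57],[50,-89,0,57],[50,-89,0,57],[50,-89,0,57],[50,-89,0,57],[50,-89,0,57]]]}}

```text
time: 7.4
position: [0.4016, 0.2276, 0.2496]
eef_rot: [[-0.535, 0.845, 0.0], [0.845, 0.535, -0.002], [-0.002, -0.001, -1.0]]
force: [-0.7, 0.8, -0.6]
grip_width: 0.705
gripper_force: 0.0
```

Call:
{"api": "drive_tool", "payload": {"increments": [[[0,0,40,7],[0,0,80,14],[0,0,120,21],[0,0,150,21],[0,0,165,21],[0,0,165,21]]]}}

```text
time: 7.9
position: [0.3999, 0.2271, 0.0817]
eef_rot: [[-0.204, 0.979, -0.004], [0.979, 0.204, -0.005], [-0.004, -0.005, -1.0]]
force: [0.2, 0.8, -0.1]
grip_width: 0.701
gripper_force: 0.0
```

```bash
python3 - <<'E'
from h import *
o=get_obs();print(o["position"],o["joint_positions"].round(0));c=wcam(o);save("wa",c["image"])
# predicted pixels
for X in ((.3992,.2387,.024),(.3883,.286,.013)): print(proj(c,X))
E
```

```text
[0.39992817 0.22714062 0.08170795] [-36.  47.   1. 125.  -4.   9. -20.]
(np.float64(317.72919382009314), np.float64(252.13668417886896))
(np.float64(316.06061036167614), np.float64(165.97498538655356))
```

View pics/wa.png

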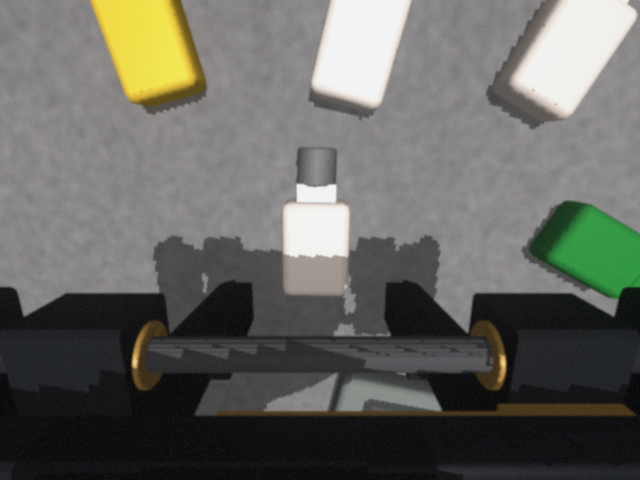

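Flask A's body centre is at (316,248) and its cap at (317,165), aligned with the tool; predicted (318,252). Grasping it.

Call:
{"api": "drive_tool", "payload": {"increments": [[[12,0,20,0],[12,0,40,0],[12,0,54,0],[12,0,63,0],[12,0,63,0],[12,0,63,0]]]}}

```text
time: 8.45
position: [0.401, 0.2439, 0.0245]
eef_rot: [[-0.207, 0.978, -0.002], [0.978, 0.207, -0.002], [-0.001, -0.002, -1.0]]
force: [0.3, 0.5, 0.7]
grip_width: 0.704
gripper_force: 0.0
```

Call:
{"api": "drive_tool", "payload": {"increments": [[[0,0,0,0],[0,0,0,0],[0,0,0,0],[0,0,0,0],[0,0,0,0],[0,0,0,0]]], "gripper": 1, "newtons": 20}}

```text
time: 8.95
position: [0.3995, 0.2443, 0.0243]
eef_rot: [[-0.208, 0.978, -0.004], [0.978, 0.208, -0.002], [-0.001, -0.004, -1.0]]
force: [-0.0, -0.7, 6.7]
grip_width: 0.449
gripper_force: 20.0
```

Call:
{"api": "drive_tool", "payload": {"increments": [[[0,0,-20,0],[0,0,-50,0],[0,0,-85,0],[0,0,-115,0],[0,0,-115,0]]]}}

```text
time: 9.37
position: [0.4022, 0.2458, 0.1431]
eef_rot: [[-0.208, 0.978, 0.003], [0.978, 0.208, 0.002], [0.002, 0.003, -1.0]]
force: [0.7, 0.5, -0.4]
grip_width: 0.451
gripper_force: 20.0
```

Call:
{"api": "drive_tool", "payload": {"increments": [[[-320,61,0,-57],[-320,61,0,-57],[-320,61,0,-57],[-320,61,0,-57],[-320,61,0,-57],[-320,61,0,-57],[-320,61,0,-57],[-320,61,0,-57]]]}}

```text
time: 10.03
position: [0.5267, -0.0594, 0.1381]
eef_rot: [[-0.935, 0.355, -0.005], [0.355, 0.935, -0.003], [0.003, -0.005, -1.0]]
force: [0.4, 1.5, -0.9]
grip_width: 0.45
gripper_force: 20.0
```

Call:
{"api": "drive_tool", "payload": {"increments": [[[0,0,0,-7],[0,0,0,-14],[0,0,0,-20],[0,0,0,-20],[0,0,0,-20],[0,0,0,-20]]]}}

```text
time: 10.53
position: [0.5261, -0.0555, 0.1384]
eef_rot: [[-1.0, 0.019, -0.005], [0.019, 1.0, -0.002], [0.005, -0.002, -1.0]]
force: [-0.0, 0.5, -0.3]
grip_width: 0.451
gripper_force: 20.0
```

Call:
{"api": "drive_tool", "payload": {"increments": [[[0,0,30,0],[0,0,55,0],[0,0,68,0],[0,0,72,0],[0,0,74,0],[0,0,74,0],[0,0,74,0]]]}}

```text
time: 11.12
position: [0.5267, -0.0557, 0.0656]
eef_rot: [[-1.0, 0.017, -0.003], [0.017, 1.0, -0.002], [0.003, -0.002, -1.0]]
force: [0.1, 0.4, 0.5]
grip_width: 0.454
gripper_force: 20.0
```

Call:
{"api": "drive_tool", "payload": {"increments": [[[0,0,1,0],[0,0,2,0],[0,0,3,0],[0,0,4,0],[0,0,4,0],[0,0,4,0]]]}}

```text
time: 11.62
position: [0.526, -0.0559, 0.0609]
eef_rot: [[-1.0, 0.017, -0.004], [0.017, 1.0, -0.002], [0.004, -0.002, -1.0]]
force: [0.1, 0.1, -0.7]
grip_width: 0.455
gripper_force: 20.0
```

Call:
{"api": "drive_tool", "payload": {"increments": [[[0,0,1,0],[0,0,2,0],[0,0,3,0],[0,0,3,0],[0,0,3,0]]]}}

```text
time: 12.03
position: [0.5263, -0.0559, 0.0581]
eef_rot: [[-1.0, 0.017, -0.003], [0.017, 1.0, -0.003], [0.003, -0.003, -1.0]]
force: [-0.8, -0.1, 4.7]
grip_width: 0.446
gripper_force: 20.0
```

Call:
{"api": "drive_tool", "payload": {"increments": [[[0,0,0,0],[0,0,0,0],[0,0,0,0],[0,0,-10,0],[0,0,-40,0],[0,0,-80,0]]], "gripper": -0.18}}

```text
time: 12.53
position: [0.5244, -0.0556, 0.1372]
eef_rot: [[-1.0, 0.016, -0.01], [0.016, 1.0, -0.002], [0.01, -0.003, -1.0]]
force: [1.1, -0.5, -0.2]
grip_width: 0.589
gripper_force: 0.0
```

Call:
{"api": "drive_tool", "payload": {"increments": [[[68,192,0,46],[68,192,0,46],[68,192,0,46],[68,192,0,46],[68,192,0,46],[68,192,0,46],[68,192,0,46]]], "gripper": -0.4}}

```text
time: 13.12
position: [0.4605, 0.1414, 0.1384]
eef_rot: [[-0.683, 0.73, -0.004], [0.73, 0.683, -0.0], [0.002, -0.003, -1.0]]
force: [0.6, -0.4, 0.3]
grip_width: 0.702
gripper_force: 0.0
```

Call:
{"api": "drive_tool", "payload": {"increments": [[[186,83,0,47],[186,83,0,47],[186,83,0,47],[186,83,0,47],[186,83,0,47],[186,83,0,47],[186,83,0,47],[186,83,0,47]]]}}

```text
time: 13.78
position: [0.3944, 0.3313, 0.1378]
eef_rot: [[0.068, 0.998, -0.005], [0.998, -0.068, -0.002], [-0.002, -0.004, -1.0]]
force: [-0.1, -0.1, 0.3]
grip_width: 0.699
gripper_force: 0.0
```

Call:
{"api": "drive_tool", "payload": {"increments": [[[0,0,30,0],[0,0,55,0],[0,0,55,0],[0,0,55,0],[0,0,55,0]]]}}

```text
time: 14.2
position: [0.3957, 0.3298, 0.0834]
eef_rot: [[0.069, 0.998, -0.004], [0.998, -0.069, -0.002], [-0.002, -0.004, -1.0]]
force: [0.8, 0.5, 0.3]
grip_width: 0.697
gripper_force: 0.0
```

```bash
cat > fl.py <<'E'
from h import *
import sys
# find white body + grey cap nearest tool in wrist image; predict flask pose & tool increments
def find(name):
    o=get_obs();c=wcam(o);im=c["image"];save(name,im)
    hsv=cv2.cvtColor(im,cv2.COLOR_RGB2HSV);m=((hsv[...,1]<60)&(hsv[...,2]>135)).astype(np.uint8);m[296:]=0
    print("tcp",o["position"].round(4),"yaw",np.degrees(np.arctan2(o["eef_rot"][1,0],o["eef_rot"][0,0])).round(1),"j7",o["joint_positions"][6].round(0))
    for k in cv2.findContours(m,0,1)[0]:
        if cv2.contourArea(k)>800:
            w=np.array([plane(c,*p,.024)[:2] for p in k[:,0].astype(float)],np.float32)
            r=cv2.minAreaRect(w);M=cv2.boundingRect(k)
            d=o["eef_rot"].T@np.array([r[0][0]-o["position"][0],r[0][1]-o["position"][1],0])
            print("bbox",M,"world",np.round(r[0],4),np.round(r[1],3),round(r[2],1),"tool mm",(d[:2]*1000).round(1))
find(sys.argv[1])
E
python3 fl.py wb
```

```text
tcp [0.3957 0.3298 0.0834] yaw 86.0 j7 -38.0
bbox (0, 0, 640, 296) world [0.4018 0.392 ] [0.156 0.387] 86.1 tool mm [62.5  1.8]
```

```bash
cat > fl.py <<'E'
from h import *
import sys
def find(name):
    o=get_obs();c=wcam(o);im=c["image"];save(name,im)
    hsv=cv2.cvtColor(im,cv2.COLOR_RGB2HSV);m=((hsv[...,1]<60)&(hsv[...,2]>195)).astype(np.uint8);m[296:]=0
    print("tcp",o["position"].round(4),"yaw",np.degrees(np.arctan2(o["eef_rot"][1,0],o["eef_rot"][0,0])).round(1),"j7",o["joint_positions"][6].round(0))
    n,l,st,ce=cv2.connectedComponentsWithStats(m)
    for i in range(1,n):
        if st[i,4]>300 and st[i,0]<420 and st[i,0]+st[i,2]>220:
            print("bbox",st[i])
            for v in range(st[i,1],st[i,1]+st[i,3],6):
                u=np.where(l[v]==i)[0]
                if len(u): 
                    a=o["eef_rot"].T@(plane(c,u[0],v,.024)-o["position"]);b=o["eef_rot"].T@(plane(c,u[-1],v,.024)-o["position"])
                    print(v,u[0],u[-1],(a[:2]*1000).round(1),(b[:2]*1000).round(1))
find(sys.argv[1])
E
python3 fl.py wb; python3 -c "
import cv2;i=cv2.imread('pics/wb.png');print(i[100:300:8,318].tolist())"
```

```text
tcp [0.3959 0.3301 0.0837] yaw 86.0 j7 -38.0
bbox [ 282  168   68   95 5639]
168 296 334 [ 60.2 -10.5] [60.2 10.5]
174 295 335 [ 56.9 -11.1] [56.9 11.1]
180 295 335 [ 53.6 -11.2] [53.6 11.1]
186 295 341 [ 50.3 -11.2] [50.3 14.5]
192 282 348 [ 47.  -18.6] [47.  18.5]
198 282 349 [ 43.6 -18.7] [43.6 19.1]
204 282 349 [ 40.2 -18.8] [40.2 19.2]
210 282 349 [ 36.8 -18.9] [36.8 19.3]
216 282 349 [ 33.3 -19. ] [33.3 19.4]
222 283 348 [ 29.8 -18.5] [29.8 18.9]
228 283 348 [ 26.3 -18.6] [26.3 19. ]
234 283 348 [ 22.7 -18.7] [22.7 19.1]
240 284 348 [ 19.1 -18.2] [19.1 19.1]
246 284 348 [ 15.4 -18.3] [15.5 19.2]
252 284 348 [ 11.8 -18.4] [11.8 19.3]
258 285 347 [  8.1 -17.9] [ 8.1 18.8]
[[160, 161, 161], [157, 157, 159], [161, 159, 164], [164, 163, 164], [147, 149, 147], [162, 164, 163], [163, 164, 163], [164, 166, 164], [162, 163, 162], [253, 252, 252], [253, 252, 252], [228, 234, 239], [252, 252, 252], [252, 252, 252], [252, 252, 252], [252, 252, 252], [252, 252, 252], [252, 252, 252], [251, 252, 252], [251, 252, 252], [241, 245, 245], [172, 180, 192], [168, 175, 185], [99, 98, 102], [99, 98, 101]]
```

Call:
{"api": "drive_tool", "payload": {"increments": [[[22,0,20,0],[22,0,40,0],[22,0,52,0],[22,0,60,0],[22,0,60,0],[22,0,60,0]]]}}

```text
time: 14.8
position: [0.3966, 0.3509, 0.0227]
eef_rot: [[0.07, 0.998, -0.004], [0.998, -0.07, -0.003], [-0.003, -0.004, -1.0]]
force: [0.1, -0.4, 0.2]
grip_width: 0.698
gripper_force: 0.0
```

Call:
{"api": "drive_tool", "payload": {"increments": [[[0,0,0,0],[0,0,0,0],[0,0,0,0],[0,0,0,0],[0,0,0,0],[0,0,0,0]]], "gripper": 1, "newtons": 20}}

```text
time: 15.3
position: [0.3967, 0.3518, 0.023]
eef_rot: [[0.069, 0.998, -0.004], [0.998, -0.069, -0.002], [-0.002, -0.003, -1.0]]
force: [-1.0, -0.5, 6.4]
grip_width: 0.452
gripper_force: 20.0
```

Call:
{"api": "drive_tool", "payload": {"increments": [[[0,0,-20,0],[0,0,-50,0],[0,0,-85,0],[0,0,-115,0],[0,0,-115,0]]]}}

```text
time: 15.72
position: [0.3993, 0.3538, 0.1422]
eef_rot: [[0.07, 0.998, 0.003], [0.998, -0.07, 0.004], [0.004, 0.002, -1.0]]
force: [0.0, 0.1, -0.8]
grip_width: 0.448
gripper_force: 20.0
```

Call:
{"api": "drive_tool", "payload": {"increments": [[[-162,77,0,-47],[-162,77,0,-47],[-162,77,0,-47],[-162,77,0,-47],[-162,77,0,-47],[-162,77,0,-47],[-162,77,0,-47]]]}}

```text
time: 16.3
position: [0.4629, 0.1828, 0.137]
eef_rot: [[-0.684, 0.73, -0.005], [0.73, 0.684, -0.003], [0.001, -0.006, -1.0]]
force: [0.1, 1.4, -0.7]
grip_width: 0.452
gripper_force: 20.0
```

Call:
{"api": "drive_tool", "payload": {"increments": [[[-166,-66,0,-46],[-166,-66,0,-46],[-166,-66,0,-46],[-166,-66,0,-46],[-166,-66,0,-46],[-166,-66,0,-46],[-166,-66,0,-46],[-166,-66,0,-46]]]}}

```text
time: 16.97
position: [0.5271, 0.0179, 0.1369]
eef_rot: [[-1.0, 0.017, -0.005], [0.017, 1.0, -0.002], [0.005, -0.002, -1.0]]
force: [0.1, 0.2, -0.7]
grip_width: 0.449
gripper_force: 20.0
```

Call:
{"api": "drive_tool", "payload": {"increments": [[[0,0,0,0],[0,0,0,0],[0,0,20,0],[0,0,40,0],[0,0,40,0],[0,0,40,0],[0,0,40,0]]]}}

```text
time: 17.55
position: [0.5277, 0.019, 0.0983]
eef_rot: [[-1.0, 0.017, -0.003], [0.017, 1.0, -0.002], [0.003, -0.002, -1.0]]
force: [0.6, 0.7, 0.1]
grip_width: 0.45
gripper_force: 20.0
```

Call:
{"api": "drive_tool", "payload": {"increments": [[[0,0,20,0],[0,0,32,0],[0,0,38,0],[0,0,40,0],[0,0,41,0],[0,0,41,0],[0,0,41,0]]]}}

```text
time: 18.13
position: [0.5273, 0.0186, 0.058]
eef_rot: [[-1.0, 0.017, -0.003], [0.017, 1.0, -0.002], [0.003, -0.003, -1.0]]
force: [-2.6, -0.1, 6.4]
grip_width: 0.455
gripper_force: 20.0
```

Call:
{"api": "drive_tool", "payload": {"increments": [[[0,0,0,0],[0,0,0,0],[0,0,0,0],[0,0,-10,0],[0,0,-40,0],[0,0,-80,0]]], "gripper": -0.18}}

```text
time: 18.63
position: [0.5258, 0.0185, 0.1361]
eef_rot: [[-1.0, 0.016, -0.01], [0.016, 1.0, -0.003], [0.01, -0.003, -1.0]]
force: [0.5, 0.3, -0.1]
grip_width: 0.589
gripper_force: 0.0
```

Call:
{"api": "drive_tool", "payload": {"increments": [[[20,165,0,54],[20,165,0,54],[20,165,0,54],[20,165,0,54],[20,165,0,54],[20,165,0,54],[20,165,0,54],[20,165,0,54]]], "gripper": -0.4}}

```text
time: 19.3
position: [0.5102, 0.1847, 0.137]
eef_rot: [[-0.57, 0.821, -0.004], [0.821, 0.57, -0.002], [0.001, -0.004, -1.0]]
force: [0.4, 0.2, 0.4]
grip_width: 0.698
gripper_force: 0.0
```

Call:
{"api": "drive_tool", "payload": {"increments": [[[146,81,0,53],[146,81,0,53],[146,81,0,53],[146,81,0,53],[146,81,0,53],[146,81,0,53],[146,81,0,53],[146,81,0,53]]]}}

```text
time: 19.97
position: [0.4922, 0.3509, 0.1365]
eef_rot: [[0.313, 0.95, -0.005], [0.95, -0.313, -0.002], [-0.003, -0.004, -1.0]]
force: [-0.5, -0.7, 0.1]
grip_width: 0.697
gripper_force: 0.0
```

Call:
{"api": "drive_tool", "payload": {"increments": [[[0,0,30,0],[0,0,52,0],[0,0,52,0],[0,0,52,0],[0,0,52,0]]]}}

```text
time: 20.38
position: [0.4931, 0.3503, 0.0852]
eef_rot: [[0.309, 0.951, -0.003], [0.951, -0.309, -0.001], [-0.002, -0.003, -1.0]]
force: [-0.6, -0.1, 0.3]
grip_width: 0.702
gripper_force: 0.0
```

```bash
python3 fl.py wc
```

```text
tcp [0.4931 0.3503 0.0852] yaw 72.0 j7 -47.0
bbox [ 171    0  194   74 6382]
0 171 364 [141.5 -71.4] [141.5  23.8]
6 173 352 [138.9 -70.7] [138.9  17.9]
12 176 339 [136.3 -69.5] [136.3  11.5]
18 178 326 [133.7 -68.8] [133.7   5.1]
24 181 313 [131.  -67.6] [131.   -1.4]
30 184 300 [128.4 -66.4] [128.4  -8. ]
36 187 287 [125.7 -65.1] [125.7 -14.6]
42 189 274 [123.  -64.4] [123.  -21.2]
48 192 261 [120.3 -63.1] [120.3 -28. ]
54 195 247 [117.5 -61.9] [117.5 -35.2]
60 197 234 [114.7 -61.1] [114.7 -42.1]
66 200 221 [111.9 -59.8] [111.9 -49. ]
72 203 208 [109.1 -58.5] [109.1 -55.9]
bbox [ 288  168   69  109 6296]
168 333 340 [60.5  9.4] [60.5 13.3]
174 301 341 [57.2 -8.4] [57.2 13.9]
180 301 341 [53.9 -8.4] [53.9 14. ]
186 301 348 [50.6 -8.5] [50.6 18. ]
192 289 355 [ 47.2 -15.3] [47.2 22. ]
198 288 355 [ 43.8 -16. ] [43.9 22.1]
204 288 355 [ 40.4 -16. ] [40.4 22.2]
210 289 355 [ 36.9 -15.5] [37.  22.3]
216 289 355 [ 33.4 -15.6] [33.5 22.4]
222 289 356 [ 29.9 -15.7] [29.9 23.1]
228 290 355 [ 26.3 -15.2] [26.4 22.6]
234 290 355 [ 22.8 -15.3] [22.8 22.7]
240 291 355 [ 19.1 -14.8] [19.2 22.9]
246 291 355 [ 15.5 -14.8] [15.5 23. ]
252 291 356 [ 11.8 -14.9] [11.8 23.7]
258 292 355 [  8.  -14.4] [ 8.1 23.2]
264 300 347 [ 4.3 -9.7] [ 4.3 18.5]
270 301 349 [ 0.4 -9.1] [ 0.5 19.8]
276 302 312 [-3.4 -8.6] [-3.4 -2.5]
```

Call:
{"api": "drive_tool", "payload": {"increments": [[[22,4,20,-1.5],[22,4,40,-1.5],[22,4,54,-1.5],[22,4,62,-1.5],[22,4,62,-1.5],[22,4,62,-1.5]]]}}

```text
time: 20.93
position: [0.5031, 0.3688, 0.0223]
eef_rot: [[0.284, 0.959, -0.004], [0.959, -0.284, -0.003], [-0.004, -0.003, -1.0]]
force: [0.1, 0.9, 1.0]
grip_width: 0.699
gripper_force: 0.0
```

Call:
{"api": "drive_tool", "payload": {"increments": [[[0,0,0,0],[0,0,0,0],[0,0,0,0],[0,0,0,0],[0,0,0,0],[0,0,0,0]]], "gripper": 1, "newtons": 20}}

```text
time: 21.43
position: [0.5033, 0.3697, 0.0227]
eef_rot: [[0.284, 0.959, -0.003], [0.959, -0.284, -0.002], [-0.003, -0.003, -1.0]]
force: [-1.1, -1.2, 5.1]
grip_width: 0.458
gripper_force: 20.0
```

Call:
{"api": "drive_tool", "payload": {"increments": [[[0,0,-20,0],[0,0,-50,0],[0,0,-85,0],[0,0,-115,0],[0,0,-115,0]]]}}

```text
time: 21.85
position: [0.5067, 0.3717, 0.1427]
eef_rot: [[0.284, 0.959, 0.005], [0.959, -0.284, 0.004], [0.005, 0.003, -1.0]]
force: [0.7, 0.8, -0.5]
grip_width: 0.451
gripper_force: 20.0
```

Call:
{"api": "drive_tool", "payload": {"increments": [[[-129,50,0,-53],[-129,50,0,-53],[-129,50,0,-53],[-129,50,0,-53],[-129,50,0,-53],[-129,50,0,-53],[-129,50,0,-53],[-129,50,0,-53]]]}}

```text
time: 22.52
position: [0.5145, 0.2313, 0.1365]
eef_rot: [[-0.599, 0.8, -0.005], [0.8, 0.599, -0.002], [0.001, -0.006, -1.0]]
force: [0.1, -0.3, -0.8]
grip_width: 0.447
gripper_force: 20.0
```

Call:
{"api": "drive_tool", "payload": {"increments": [[[-118,-72,0,-52.5],[-118,-72,0,-52.5],[-118,-72,0,-52.5],[-118,-72,0,-52.5],[-118,-72,0,-52.5],[-118,-72,0,-52.5],[-118,-72,0,-52.5],[-118,-72,0,-52.5]]]}}

```text
time: 23.18
position: [0.5269, 0.0937, 0.1368]
eef_rot: [[-1.0, 0.012, -0.005], [0.012, 1.0, -0.002], [0.005, -0.002, -1.0]]
force: [-0.6, 0.5, 0.1]
grip_width: 0.454
gripper_force: 20.0
```

Call:
{"api": "drive_tool", "payload": {"increments": [[[0,0,0,0],[0,0,0,0],[0,0,20,0],[0,0,40,0],[0,0,40,0],[0,0,40,0],[0,0,40,0]]]}}

```text
time: 23.77
position: [0.5272, 0.0944, 0.098]
eef_rot: [[-1.0, 0.017, -0.004], [0.017, 1.0, -0.002], [0.004, -0.002, -1.0]]
force: [0.8, -0.3, -0.3]
grip_width: 0.449
gripper_force: 20.0
```

Call:
{"api": "drive_tool", "payload": {"increments": [[[0,-4,20,0],[0,-4,32,0],[0,-4,38,0],[0,-4,40,0],[0,-4,41,0],[0,-4,41,0],[0,-4,41,0]]]}}

```text
time: 24.35
position: [0.5271, 0.0902, 0.0576]
eef_rot: [[-1.0, 0.017, -0.003], [0.017, 1.0, -0.002], [0.003, -0.002, -1.0]]
force: [-2.0, 0.5, 3.6]
grip_width: 0.451
gripper_force: 20.0
```

Call:
{"api": "drive_tool", "payload": {"increments": [[[0,0,0,0],[0,0,0,0],[0,0,0,0],[0,0,-10,0],[0,0,-40,0],[0,0,-80,0]]], "gripper": -0.13}}

```text
time: 24.85
position: [0.5253, 0.0898, 0.1359]
eef_rot: [[-1.0, 0.016, -0.01], [0.016, 1.0, -0.004], [0.01, -0.004, -1.0]]
force: [0.4, -0.1, -0.2]
grip_width: 0.567
gripper_force: 0.0
```

```bash
python3 - <<'E'
from h import *
d=camera("side");s=camera("scene")
save("chk",np.hstack([cv2.resize(s["image"][220:360,200:340],(400,400)),cv2.resize(d["image"][150:310,250:410],(400,400))]))
sc=cv2.resize(s["image"][220:380,380:540],(500,500));save("chkb",sc)
E
```

```text
(no output)
```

View pics/chk.png

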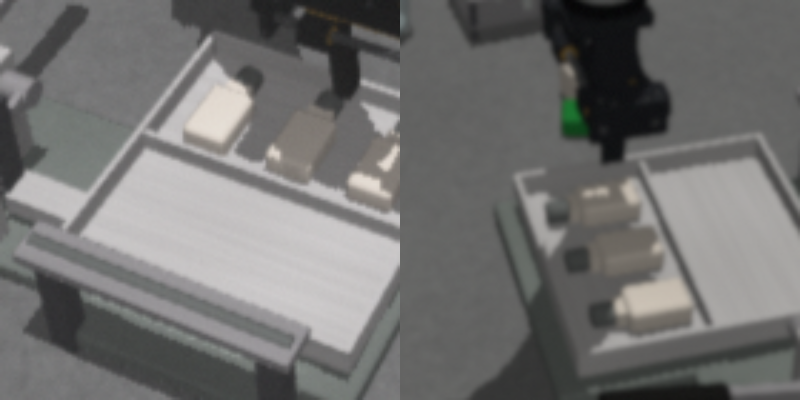

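All three flasks lie flat in the front bay: caps at (247,80) and (328,100), the third partly hidden (left crop), and (558,212), (577,258), (603,312) (right crop). Now the bottle.

Call:
{"api": "drive_tool", "payload": {"increments": [[[-35,115,0,45],[-35,115,0,45],[-35,115,0,45],[-35,115,0,45],[-35,115,0,45],[-35,115,0,45],[-35,115,0,45]]], "gripper": -0.6}}

```text
time: 25.53
position: [0.5638, 0.2049, 0.136]
eef_rot: [[-0.693, 0.721, -0.004], [0.721, 0.693, -0.003], [0.001, -0.005, -1.0]]
force: [-0.4, 0.5, 0.6]
grip_width: 0.797
gripper_force: 0.0
```

Call:
{"api": "drive_tool", "payload": {"increments": [[[57,106,0,44],[57,106,0,44],[57,106,0,44],[57,106,0,44],[57,106,0,44],[57,106,0,44],[57,106,0,44],[57,106,0,44]]]}}

```text
time: 26.2
position: [0.6004, 0.319, 0.1355]
eef_rot: [[-0.004, 1.0, -0.004], [1.0, 0.004, -0.003], [-0.003, -0.004, -1.0]]
force: [0.2, -0.5, -0.1]
grip_width: 0.803
gripper_force: 0.0
```

Call:
{"api": "drive_tool", "payload": {"increments": [[[0,0,0,0],[0,0,0,0],[0,0,0,0]]]}}

```text
time: 26.45
position: [0.6007, 0.3189, 0.1357]
eef_rot: [[-0.002, 1.0, -0.004], [1.0, 0.002, -0.002], [-0.002, -0.004, -1.0]]
force: [-0.3, 0.0, 0.7]
grip_width: 0.799
gripper_force: 0.0
```

```bash
python3 - <<'E'
from h import *
o=get_obs();c=wcam(o);save("wbot",c["image"]);np.savez("wbot.npz",**{k:c[k] for k in("R","t","fx","fy","cx","cy")},p=o["position"],E=o["eef_rot"])
print(o["position"],proj(c,(.602,.374,.062)),proj(c,(.602,.374,.0)))
E
```

```text
[0.60069223 0.31891998 0.13565807] (np.float64(317.93688199471677), np.float64(175.1193676858607)) (np.float64(318.32529246157446), np.float64(169.4694210023418))
```

View pics/wbot.png

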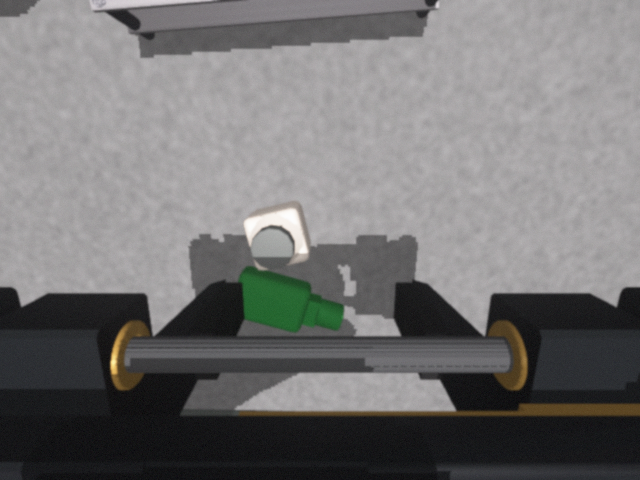

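The bottle was knocked: its cap is now at (272,245), right beside the green decoy at (275,298). Body top-face corners are at about (245,218), (301,203) and (311,257). Measuring it here.

```bash
python3 - <<'E'
from h import *
c=np.load("wbot.npz");im=cv2.imread("pics/wbot.png")
X=plane(c,272.5,244.5,.062);print(X,"tool",(c["E"].T@(X-c["p"])*1000).round(1))
hsv=cv2.cvtColor(im,cv2.COLOR_BGR2HSV);m=((hsv[...,1]<70)&(hsv[...,2]>215)).astype(np.uint8);m[275:]=0;m[:190]=0;m[:,:235]=0;m[:,320:]=0
k=max(cv2.findContours(m,0,1)[0],key=cv2.contourArea)
print(cv2.minAreaRect(k))
a=cv2.approxPolyDP(cv2.convexHull(k),4,True)[:,0]
for p in a: print(p,(c["E"].T@(plane(c,*p.astype(float),.042)-c["p"])*1000).round(1)[:2])
s=camera("scene");save("s2",s["image"]);print("exp scene cap px",proj(s,X))
E
```

```text
[0.57352585 0.33107606 0.062     ] tool [ 12.4 -26.8  73.7]
((274.866943359375, 235.84120178222656), (47.34323501586914, 55.496280670166016), 76.60750579833984)
[307 251] [ 2.2 -5.9]
[249 241] [  9.3 -45.7]
[244 221] [ 23.3 -48.3]
[294 209] [ 31.6 -14.3]
exp scene cap px (np.float64(431.58699693201936), np.float64(325.9988007519996))
```

Call:
{"api": "drive_tool", "payload": {"increments": [[[12,-26,0,-7],[12,-26,0,-14],[12,-26,20,-14],[12,-26,50,-14],[12,-26,80,-14],[12,-26,100,-14],[12,-26,110,-14],[12,-26,110,-14]]], "gripper": -0.7}}

```text
time: 27.22
position: [0.5727, 0.33, 0.0234]
eef_rot: [[-0.243, 0.97, -0.008], [0.97, 0.243, -0.005], [-0.003, -0.009, -1.0]]
force: [0.2, -1.1, 0.2]
grip_width: 0.853
gripper_force: 0.0
```

Call:
{"api": "drive_tool", "payload": {"increments": [[[0,0,0,0],[0,0,0,0],[0,0,0,0],[0,0,0,0],[0,0,0,0],[0,0,0,0],[0,0,0,0]]], "gripper": 1, "newtons": 20}}

```text
time: 27.8
position: [0.5742, 0.3311, 0.0265]
eef_rot: [[-0.243, 0.97, -0.004], [0.97, 0.242, -0.002], [-0.001, -0.004, -1.0]]
force: [-2.2, -1.2, 5.4]
grip_width: 0.453
gripper_force: 20.0
```

Call:
{"api": "drive_tool", "payload": {"increments": [[[0,0,-20,0],[0,0,-50,0],[0,0,-85,0],[0,0,-120,0],[0,0,-130,0],[0,0,-130,0]]]}}

```text
time: 28.3
position: [0.5769, 0.3324, 0.1592]
eef_rot: [[-0.242, 0.97, 0.002], [0.97, 0.242, 0.001], [0.001, 0.002, -1.0]]
force: [0.3, -0.5, -1.8]
grip_width: 0.456
gripper_force: 20.0
```

Call:
{"api": "drive_tool", "payload": {"increments": [[[-306,-12,0,-57],[-306,-12,0,-57],[-306,-12,0,-57],[-306,-12,0,-57],[-306,-12,0,-57],[-306,-12,0,-57],[-306,-12,0,-57],[-306,-12,0,-57]]]}}

```text
time: 28.97
position: [0.637, 0.0212, 0.1533]
eef_rot: [[-0.945, 0.328, -0.008], [0.328, 0.945, -0.009], [0.004, -0.011, -1.0]]
force: [0.4, -1.6, -0.7]
grip_width: 0.451
gripper_force: 20.0
```

Call:
{"api": "drive_tool", "payload": {"increments": [[[0,0,0,-7],[0,0,0,-14],[0,0,0,-18],[0,0,20,-18],[0,0,40,-18],[0,0,50,-18],[0,0,50,-18],[0,0,50,-18]]]}}

```text
time: 29.63
position: [0.6362, 0.0314, 0.1048]
eef_rot: [[-1.0, 0.016, -0.007], [0.017, 1.0, -0.002], [0.007, -0.003, -1.0]]
force: [-0.7, -0.4, 0.2]
grip_width: 0.45
gripper_force: 20.0
```

Call:
{"api": "drive_tool", "payload": {"increments": [[[0,0,20,0],[0,0,32,0],[0,0,39,0],[0,0,42,0],[0,0,44,0],[0,0,44,0],[0,0,44,0]]]}}

```text
time: 30.22
position: [0.6373, 0.0313, 0.0628]
eef_rot: [[-1.0, 0.017, -0.003], [0.017, 1.0, -0.002], [0.003, -0.002, -1.0]]
force: [0.2, 0.3, -1.0]
grip_width: 0.455
gripper_force: 20.0
```

Call:
{"api": "drive_tool", "payload": {"increments": [[[0,0,0,0],[0,0,0,0],[0,0,0,0],[0,0,0,0]]], "gripper": -0.25}}

```text
time: 30.55
position: [0.6371, 0.0313, 0.0626]
eef_rot: [[-1.0, 0.017, -0.003], [0.017, 1.0, -0.002], [0.003, -0.002, -1.0]]
force: [-0.5, -1.1, -0.4]
grip_width: 0.624
gripper_force: 0.0
```

Call:
{"api": "drive_tool", "payload": {"increments": [[[0,0,-15,0],[0,0,-50,0],[0,0,-90,0],[0,0,-130,0],[0,0,-150,0],[0,0,-150,0]]]}}

```text
time: 31.05
position: [0.6406, 0.0326, 0.218]
eef_rot: [[-1.0, 0.017, 0.006], [0.017, 1.0, -0.001], [-0.006, -0.0, -1.0]]
force: [0.2, 0.7, 0.0]
grip_width: 0.625
gripper_force: 0.0
```

Call:
{"api": "drive_tool", "payload": {"increments": [[[180,-265,0,0],[180,-265,0,0],[180,-265,0,0],[180,-265,0,0],[180,-265,0,0],[180,-265,0,0],[180,-265,0,0],[180,-265,0,0]]]}}

```text
time: 31.72
position: [0.4492, -0.2338, 0.2125]
eef_rot: [[-1.0, 0.02, -0.008], [0.02, 1.0, -0.004], [0.008, -0.004, -1.0]]
force: [-0.0, 0.3, -0.3]
grip_width: 0.62
gripper_force: 0.0
```

```bash
python3 - <<'E'
from h import *
d=camera("side");s=camera("scene")
save("chk2",np.hstack([cv2.resize(s["image"][170:350,150:380],(460,360)),cv2.resize(d["image"][160:340,290:460],(340,360))]))
hsv=cv2.cvtColor(s["image"],cv2.COLOR_RGB2HSV);m=((hsv[...,1]<45)&(hsv[...,2]>170)).astype(np.uint8);m[:225]=0;m[400:]=0;m[:,:380]=0
n,l,st,ce=cv2.connectedComponentsWithStats(m);print(st[st[:,4]>25])
o=get_obs();print(o["position"])
E
```

```text
[[     0      0    640    480 306841]
 [   539    328      9      7     50]
 [   523    333      8      8     53]
 [   506    339      9      8     57]
 [   535    369      9      9     62]
 [   517    376     10      9     68]
 [   499    382     10      9     67]]
[ 0.4479436  -0.23590289  0.21218596]
```

View pics/chk2.png

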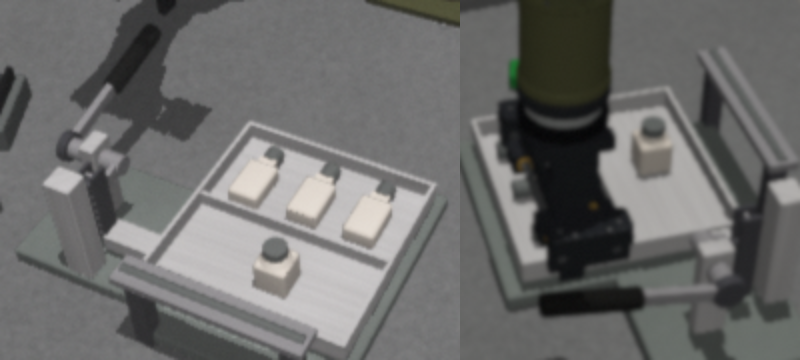

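All three flasks are flat and the bottle upright at (275,265); no white items remain on the bench. Locating the grip with the wrist camera.

```bash
python3 - <<'E'
from h import *
o=get_obs();c=wcam(o);im=c["image"];save("wg",im);g=im.max(2)
m=(g<60);m[282:]=0
for v in range(0,282,10):
    u=np.where(m[v])[0]
    if len(u): print(v,u[0],u[-1],len(u),plane(c,u[0],v,.143).round(4),plane(c,u[-1],v,.143).round(4))
s=camera("scene");d=camera("side")
A=lambda x,y:(150+x/2,170+y/2);B=lambda x,y:(290+(x-460)/2,160+y/2)
print(tri(s,A(153,31),d,B(542,302)),tri(s,A(113,86),d,B(643,297)))
E
```

```text
230 299 316 18 [ 0.4281 -0.2457  0.143 ] [ 0.4284 -0.2354  0.143 ]
240 289 325 37 [ 0.4343 -0.2521  0.143 ] [ 0.4348 -0.23    0.143 ]
250 289 325 37 [ 0.4406 -0.2524  0.143 ] [ 0.4412 -0.2302  0.143 ]
260 290 325 36 [ 0.4471 -0.2521  0.143 ] [ 0.4476 -0.2303  0.143 ]
270 290 325 36 [ 0.4537 -0.2524  0.143 ] [ 0.4542 -0.2304  0.143 ]
280 98 325 48 [ 0.4574 -0.3746  0.143 ] [ 0.4609 -0.2306  0.143 ]
(array([ 0.43136905, -0.24065093,  0.14208088]), np.float64(0.000823910086216524)) (array([ 0.52606426, -0.2436734 ,  0.1257622 ]), np.float64(0.005840094739567931))
```

Call:
{"api": "drive_tool", "payload": {"increments": [[[-6,-6,30,0],[-6,-6,55,0],[-6,-6,70,0],[-6,-6,77,0],[-6,-6,77,0],[-6,-6,77,0]]]}}

```text
time: 32.47
position: [0.4596, -0.2354, 0.1368]
eef_rot: [[-1.0, 0.015, -0.004], [0.015, 1.0, -0.002], [0.003, -0.002, -1.0]]
force: [0.3, -0.1, 0.8]
grip_width: 0.62
gripper_force: 0.0
```

Call:
{"api": "drive_tool", "payload": {"increments": [[[0,0,0,0],[0,0,0,0],[0,0,0,0],[0,0,0,0],[0,0,0,0],[0,0,0,0]]], "gripper": 1, "newtons": 30}}

```text
time: 32.97
position: [0.4591, -0.2431, 0.1374]
eef_rot: [[-1.0, 0.022, -0.002], [0.022, 1.0, -0.011], [0.002, -0.011, -1.0]]
force: [1.1, -12.5, -1.7]
grip_width: 0.265
gripper_force: 30.0
```

Call:
{"api": "drive_tool", "payload": {"increments": [[[0,0,-2,0],[0,0,-4,0],[0,0,-6,0],[0,0,-6,0]]]}}

```text
time: 33.3
position: [0.4598, -0.2431, 0.1417]
eef_rot: [[-1.0, 0.022, -0.001], [0.022, 1.0, -0.009], [0.001, -0.009, -1.0]]
force: [6.4, -14.6, -20.1]
grip_width: 0.264
gripper_force: 30.0
```

Call:
{"api": "drive_tool", "payload": {"increments": [[[1,-7,9,0],[2,-7,18,0],[3,-7,27,0],[3,-7,36,0],[2,-7,45,0],[1,-7,54,0],[0,-7,62,0],[0,-7,66,0]]]}}

```text
time: 33.97
position: [0.4595, -0.2434, 0.0769]
eef_rot: [[-1.0, 0.016, -0.001], [0.016, 1.0, -0.002], [0.001, -0.002, -1.0]]
force: [-0.3, 2.4, 21.3]
grip_width: 0.263
gripper_force: 30.0
```

Call:
{"api": "drive_tool", "payload": {"increments": [[[0,0,1,0],[0,0,2,0],[0,0,2,0]]]}}

```text
time: 34.22
position: [0.4595, -0.2433, 0.0767]
eef_rot: [[-1.0, 0.016, -0.001], [0.016, 1.0, -0.004], [0.001, -0.004, -1.0]]
force: [-2.7, 2.0, 19.0]
grip_width: 0.261
gripper_force: 30.0
```

Call:
{"api": "drive_tool", "payload": {"increments": [[[1,0,-9,0],[2,0,-18,0],[3,0,-27,0],[3,0,-36,0],[3,0,-45,0],[2,0,-54,0],[0,0,-63,0],[0,0,-70,0]]]}}

```text
time: 34.88
position: [0.4583, -0.2433, 0.1442]
eef_rot: [[-1.0, 0.017, -0.005], [0.017, 1.0, -0.001], [0.005, -0.001, -1.0]]
force: [8.2, -0.6, -44.6]
grip_width: 0.262
gripper_force: 30.0
```

Call:
{"api": "drive_tool", "payload": {"increments": [[[1,0,9,0],[2,0,18,0],[3,0,27,0],[3,0,36,0],[3,0,45,0],[2,0,54,0],[0,0,63,0],[0,0,70,0]]]}}

```text
time: 35.55
position: [0.4585, -0.2434, 0.0757]
eef_rot: [[-1.0, 0.016, -0.003], [0.016, 1.0, -0.004], [0.003, -0.004, -1.0]]
force: [-4.0, 4.3, 42.2]
grip_width: 0.261
gripper_force: 29.9
```

Call:
{"api": "drive_tool", "payload": {"increments": [[[1,0,-9,0],[2,0,-18,0],[3,0,-27,0],[3,0,-36,0],[3,0,-45,0],[2,0,-54,0],[0,0,-63,0],[0,0,-70,0]]]}}

```text
time: 36.22
position: [0.4574, -0.2433, 0.1437]
eef_rot: [[-1.0, 0.017, -0.007], [0.017, 1.0, -0.0], [0.007, -0.001, -1.0]]
force: [7.1, 0.7, -44.8]
grip_width: 0.263
gripper_force: 30.0
```

```bash
python3 - <<'E'
from h import *
s=camera("scene");save("s3",s["image"]);a=cv2.imread("pics/s2.png");b=s["image"]
# vertical move of deck: front-left rim corner, template match from earlier frame
t0=cv2.imread("pics/scene0.png")[:,:,::-1]
x,y=368,262
r=cv2.matchTemplate(np.ascontiguousarray(b[y-40:y+25,x-25:x+25]),np.ascontiguousarray(t0[y-9:y+9,x-9:x+9]),cv2.TM_CCOEFF_NORMED)
_,v,_,l=cv2.minMaxLoc(r);p=(x-25+l[0]+9,y-40+l[1]+9);print(p,v)
for h in (0,.011,.023,.035,.047,.059): print(h,np.round(proj(s,(.4555,.1451,.058+h)),1))
E
```

```text
(368, 256) 0.9428600072860718
0 [367.8 262. ]
0.011 [368.1 258.8]
0.023 [368.4 255.2]
0.035 [368.6 251.6]
0.047 [368.9 247.9]
0.059 [369.2 244.2]
```

Call:
{"api": "drive_tool", "payload": {"increments": [[[1,0,9,0],[2,0,18,0],[3,0,27,0],[3,0,36,0],[3,0,45,0],[2,0,54,0],[0,0,63,0],[0,0,69,0]]]}}

```text
time: 36.93
position: [0.4579, -0.2434, 0.0766]
eef_rot: [[-1.0, 0.016, -0.004], [0.016, 1.0, -0.003], [0.004, -0.003, -1.0]]
force: [-5.3, 6.1, 43.7]
grip_width: 0.265
gripper_force: 30.0
```

Call:
{"api": "drive_tool", "payload": {"increments": [[[1,0,-9,0],[2,0,-18,0],[3,0,-27,0],[3,0,-36,0],[3,0,-45,0],[2,0,-54,0],[0,0,-63,0],[0,0,-68,0]]]}}

```text
time: 37.6
position: [0.4581, -0.2433, 0.1434]
eef_rot: [[-1.0, 0.017, -0.005], [0.017, 1.0, -0.001], [0.005, -0.001, -1.0]]
force: [8.0, 2.8, -44.6]
grip_width: 0.264
gripper_force: 30.0
```

Call:
{"api": "drive_tool", "payload": {"increments": [[[1,0,9,0],[2,0,18,0],[3,0,27,0],[3,0,36,0],[3,0,45,0],[2,0,54,0],[0,0,63,0],[0,0,68,0]]]}}

```text
time: 38.27
position: [0.4586, -0.2434, 0.0769]
eef_rot: [[-1.0, 0.016, -0.003], [0.016, 1.0, -0.003], [0.003, -0.003, -1.0]]
force: [-7.0, 7.7, 43.2]
grip_width: 0.262
gripper_force: 30.0
```

Call:
{"api": "drive_tool", "payload": {"increments": [[[1,0,-9,0],[2,0,-18,0],[3,0,-27,0],[3,0,-36,0],[3,0,-45,0],[2,0,-54,0],[0,0,-63,0],[0,0,-68,0]]]}}

```text
time: 38.93
position: [0.4586, -0.2433, 0.1436]
eef_rot: [[-1.0, 0.017, -0.003], [0.017, 1.0, -0.001], [0.003, -0.001, -1.0]]
force: [8.2, 3.1, -45.5]
grip_width: 0.262
gripper_force: 30.0
```

Call:
{"api": "drive_tool", "payload": {"increments": [[[1,0,9,0],[2,0,18,0],[3,0,27,0],[3,0,36,0],[3,0,45,0],[2,0,54,0],[0,0,63,0],[0,0,68,0]]]}}

```text
time: 39.6
position: [0.4589, -0.2434, 0.0773]
eef_rot: [[-1.0, 0.016, -0.002], [0.016, 1.0, -0.003], [0.002, -0.003, -1.0]]
force: [-6.8, 7.8, 44.1]
grip_width: 0.259
gripper_force: 30.1
```

Call:
{"api": "drive_tool", "payload": {"increments": [[[1,0,-9,0],[2,0,-18,0],[3,0,-27,0],[3,0,-36,0],[3,0,-45,0],[2,0,-54,0],[0,0,-63,0],[0,0,-68,0]]]}}

```text
time: 40.27
position: [0.4588, -0.2433, 0.1439]
eef_rot: [[-1.0, 0.017, -0.003], [0.017, 1.0, -0.001], [0.003, -0.001, -1.0]]
force: [8.1, 2.6, -45.4]
grip_width: 0.263
gripper_force: 30.0
```

```bash
cat > dk.py <<'E'
from h import *
import sys
s=camera("scene");save(sys.argv[1],s["image"]);b=s["image"]
t0=cv2.imread("pics/scene0.png")[:,:,::-1]
x,y=368,262
r=cv2.matchTemplate(np.ascontiguousarray(b[y-40:y+25,x-25:x+25]),np.ascontiguousarray(t0[y-9:y+9,x-9:x+9]),cv2.TM_CCOEFF_NORMED)
_,v,_,l=cv2.minMaxLoc(r);p=(x-25+l[0]+9,y-40+l[1]+9);print(p,v)
E
python3 dk.py s4
```

```text
(369, 245) 0.9575695395469666
```

Call:
{"api": "drive_tool", "payload": {"increments": [[[0,0,2,0],[0,0,2,0],[0,0,2,0],[0,0,2,0],[0,0,2,0],[0,0,2,0]]], "gripper": -0.25}}

```text
time: 40.82
position: [0.4586, -0.2441, 0.142]
eef_rot: [[-1.0, 0.017, -0.004], [0.017, 1.0, -0.003], [0.004, -0.003, -1.0]]
force: [-0.0, 0.1, 0.3]
grip_width: 0.623
gripper_force: 0.0
```

Call:
{"api": "drive_tool", "payload": {"increments": [[[0,0,-15,0],[0,0,-45,0],[0,0,-80,0],[0,0,-110,0],[0,0,-110,0]]]}}

```text
time: 41.23
position: [0.4622, -0.2439, 0.2569]
eef_rot: [[-1.0, 0.017, 0.005], [0.017, 1.0, -0.006], [-0.005, -0.006, -1.0]]
force: [0.5, 0.7, 0.3]
grip_width: 0.631
gripper_force: 0.0
```

Call:
{"api": "drive_tool", "payload": {"increments": [[[-14,-232,0,-25.5],[-14,-232,0,-25.5],[-14,-232,0,-25.5],[-14,-232,0,-25.5],[-14,-232,0,-25.5],[-14,-232,0,-25.5],[-14,-232,0,-25.5],[-14,-232,0,-25.5]]], "gripper": 1}}

```text
time: 41.9
position: [0.4681, -0.4767, 0.2507]
eef_rot: [[-0.911, -0.412, -0.005], [-0.412, 0.911, -0.002], [0.005, 0.001, -1.0]]
force: [0.4, 1.2, -0.3]
grip_width: 0.041
gripper_force: 0.0
```

```bash
python3 dk.py s5; python3 - <<'E'
from h import *
d=camera("side");s=camera("scene")
save("chk3",np.hstack([cv2.resize(s["image"][170:350,80:380],(450,270)),cv2.resize(d["image"][150:330,280:460],(270,270))]))
print(get_obs()["position"])
E
```

```text
(369, 245) 0.9567899107933044
[ 0.46962167 -0.47344546  0.25203001]
```

View pics/chk3.png

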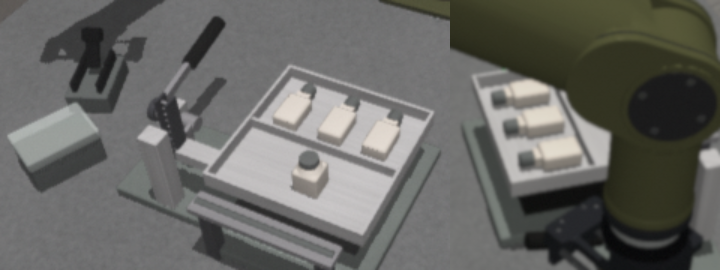

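The deck is up with its rim level with the ledge. The flasks and the bottle at (310,172) are in place. The isolator at (92,45) is still OFF, so I'll push it back on.

Call:
{"api": "drive_tool", "payload": {"increments": [[[0,0,40,0],[0,0,80,0],[0,0,120,0],[0,0,143,0],[0,0,143,0]]]}}

```text
time: 42.47
position: [0.4656, -0.4722, 0.1038]
eef_rot: [[-0.908, -0.418, -0.013], [-0.418, 0.908, 0.004], [0.01, 0.009, -1.0]]
force: [-0.4, 0.5, -0.3]
grip_width: 0.005
gripper_force: 0.0
```

Call:
{"api": "drive_tool", "payload": {"increments": [[[-12,0,0,0],[-24,0,0,0],[-36,0,0,0],[-47,0,0,0],[-58,0,0,0],[-68,0,0,0],[-80,0,0,0],[-80,0,0,0]]]}}

```text
time: 43.13
position: [0.5445, -0.4404, 0.1091]
eef_rot: [[-0.908, -0.418, -0.001], [-0.418, 0.908, -0.002], [0.002, -0.001, -1.0]]
force: [-0.3, -0.2, 0.6]
grip_width: 0.004
gripper_force: 0.0
```

Call:
{"api": "drive_tool", "payload": {"increments": [[[0,0,-40,0],[0,0,-80,0],[0,0,-120,0],[0,0,-140,0],[0,0,-140,0],[0,0,-140,0]]]}}

```text
time: 43.63
position: [0.5421, -0.4427, 0.25]
eef_rot: [[-0.91, -0.415, -0.002], [-0.415, 0.91, -0.004], [0.004, -0.003, -1.0]]
force: [-1.3, -0.4, -0.4]
grip_width: 0.003
gripper_force: 0.0
```

Call:
{"api": "drive_tool", "payload": {"increments": [[[60,120,0,0],[60,120,0,0],[60,120,0,0],[60,120,0,0],[60,120,0,0],[60,120,0,0],[60,120,0,0],[60,120,0,0]]]}}

```text
time: 44.3
position: [0.4385, -0.3589, 0.2484]
eef_rot: [[-0.91, -0.414, -0.003], [-0.414, 0.91, -0.002], [0.004, -0.001, -1.0]]
force: [-0.2, -0.2, -0.4]
grip_width: 0.005
gripper_force: 0.0
```

```bash
python3 dk.py s6; python3 - <<'E'
from h import *
d=camera("side");s=camera("scene")
save("chk4",np.hstack([cv2.resize(s["image"][170:350,80:380],(500,300)),cv2.resize(d["image"][370:470,370:470],(300,300))]))
E
```

```text
(369, 245) 0.9554479718208313
```

View pics/chk4.png

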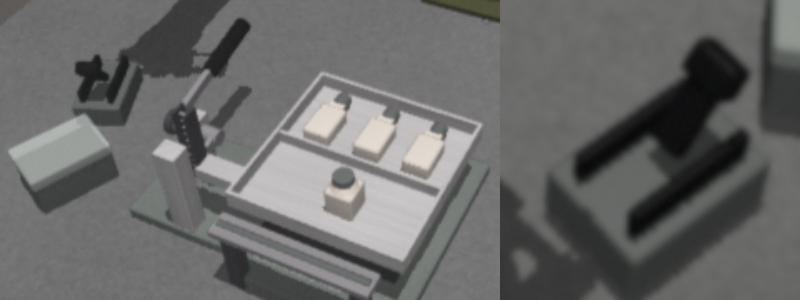

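The isolator head leans away from the robot again at (715,70), so it is ON. The deck is up, the load is in place and the robot is clear.

```bash
python3 -c "
from station import *
print(sign_off())"
```

```text
the job is handed in; nothing more can be done
None
```

The job is handed in: three flasks flat in the front bay, the one bottle upright in the rear bay, the deck fully up on its ratchet, and the isolator back on; sign-off returned no verdict, so this rests on my own camera checks.

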